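# Rack the tea paddles and cover the cups

## Task

Neem leaves are falling on the tea: pull the stirring paddles out of the cups and slide each one, blade down, fully home into a slot of the wooden rack, and put a steel cover on every one of the three cups, so that each sits seated and level on the rim. Keep the cups standing upright on the tray, and do not shift the striker, saucer, powder jar or tea tin.

Things in the scene. Friction and masses are not known exactly. Their poses are not given: they have to be found in the camera images.
- tray: Blue melamine tea tray, 270 (its x) x 330 (its y) mm, floor 5 mm thick, rim 14 mm high; fixed to the table. Origin: centre of its underside. The three cups stand on it.
- cup0: White ceramic cup without handle, 90 mm tall, outer diameter 72 mm at the foot and 80 mm at the rim, wall 4 mm, inner diameter at the rim 72 mm, floor 6 mm thick, 300 g. Origin: centre of its underside, z up.
- cup0_rim (a point): Centre of the mouth of cup0, at rim height (90 mm above its underside); z up along the cup's axis.
- cup1: White ceramic cup without handle, 90 mm tall, outer diameter 72 mm at the foot and 80 mm at the rim, wall 4 mm, inner diameter at the rim 72 mm, floor 6 mm thick, 300 g. Origin: centre of its underside, z up.
- cup1_rim (a point): Centre of the mouth of cup1, at rim height (90 mm above its underside); z up along the cup's axis.
- cup2: White ceramic cup without handle, 90 mm tall, outer diameter 72 mm at the foot and 80 mm at the rim, wall 4 mm, inner diameter at the rim 72 mm, floor 6 mm thick, 300 g. Origin: centre of its underside, z up.
- cup2_rim (a point): Centre of the mouth of cup2, at rim height (90 mm above its underside); z up along the cup's axis.
- paddle0: Flat dark-wood T-shaped paddle, may be absent, 60 g. Origin: centre of the blade's lower end; x along the cross-bar, y through the thickness, z up the handle. Blade 52 (x) x 6 (y) mm, z 0 to 65; cross-bar 100 (x) x 8 (y) mm, z 65 to 75; handle 20 (x) x 8 (y) mm, up to z 141. Starts upright, blade inside a cup, bar lying across the rim.
- paddle1: Flat dark-wood T-shaped paddle, may be absent, 60 g. Origin: centre of the blade's lower end; x along the cross-bar, y through the thickness, z up the handle. Blade 52 (x) x 6 (y) mm, z 0 to 65; cross-bar 100 (x) x 8 (y) mm, z 65 to 75; handle 20 (x) x 8 (y) mm, up to z 141. Starts upright, blade inside a cup, bar lying across the rim.
- paddle2: Flat dark-wood T-shaped paddle, may be absent, 60 g. Origin: centre of the blade's lower end; x along the cross-bar, y through the thickness, z up the handle. Blade 52 (x) x 6 (y) mm, z 0 to 65; cross-bar 100 (x) x 8 (y) mm, z 65 to 75; handle 20 (x) x 8 (y) mm, up to z 141. Starts upright, blade inside a cup, bar lying across the rim.
- lid0: Loose steel cup cover; any fits any cup; starts right way up on the table. 100 g. Origin: centre of its plug's underside; z up. Plug 64 mm diameter, 0 to 6 mm high; disc 92 mm diameter, 6 to 11 mm; black knob 24 mm diameter, 11 to 39 mm. Seated, the plug is inside the rim and the disc lies flat on it (origin 6 mm below the rim).
- lid1: Loose steel cup cover; any fits any cup; starts right way up on the table. 100 g. Origin: centre of its plug's underside; z up. Plug 64 mm diameter, 0 to 6 mm high; disc 92 mm diameter, 6 to 11 mm; black knob 24 mm diameter, 11 to 39 mm. Seated, the plug is inside the rim and the disc lies flat on it (origin 6 mm below the rim).
- lid2: Loose steel cup cover; any fits any cup; starts right way up on the table. 100 g. Origin: centre of its plug's underside; z up. Plug 64 mm diameter, 0 to 6 mm high; disc 92 mm diameter, 6 to 11 mm; black knob 24 mm diameter, 11 to 39 mm. Seated, the plug is inside the rim and the disc lies flat on it (origin 6 mm below the rim).
- rack: Fixed wooden paddle rack, a block 80 (x) x 210 (y) x 80 mm high with three through slots, each 61 mm long (along the rack's x) and 11 mm wide (along its y), side by side 70 mm apart. Origin: centre of its underside.
- slot0 (a point): Centre of a rack slot's mouth, on the rack's top face; x along the slot's long side, z up. A paddle fully home has its blade in the slot and its cross-bar lying on the top face (its origin 65 mm below this point).
- slot1 (a point): Centre of a rack slot's mouth, on the rack's top face; x along the slot's long side, z up. A paddle fully home has its blade in the slot and its cross-bar lying on the top face (its origin 65 mm below this point).
- slot2 (a point): Centre of a rack slot's mouth, on the rack's top face; x along the slot's long side, z up. A paddle fully home has its blade in the slot and its cross-bar lying on the top face (its origin 65 mm below this point).
- striker: Spare cream acrylic carrom striker, disc 41 mm diameter, 10 mm high; a bystander, to be left alone. Origin: centre of its underside.
- saucer: White ceramic saucer, 110 mm diameter, 18 mm high; a bystander, to be left alone. Origin: centre of its underside.
- powder_jar: White powder jar, 64 mm diameter, 90 mm tall; a bystander, to be left alone. Origin: centre of its underside.
- tea_tin: Brass tea tin, 80 mm diameter, 120 mm tall; a bystander, to be left alone. Origin: centre of its underside.

How it is judged (in metres and radians):
At the end, for the whole second after the job is handed in: Each cup upright on the tray with a cover seated: centred to 7 mm, down on the rim to 2 mm, level to 3 degrees. Each paddle present upright in a rack slot, cross-bar down on the top face to 4 mm, within 10 mm of the slot centre. All released and at rest (((horizontal distance between lid0 and cup0_rim below 0.007 m and z of lid0 in the frame of cup0_rim between -0.009 and -0.004 m and angle between lid0's own z axis and vertical below 0.05 rad) or (horizontal distance between lid1 and cup0_rim below 0.007 m and z of lid1 in the frame of cup0_rim between -0.009 and -0.004 m and angle between lid1's own z axis and vertical below 0.05 rad) or (horizontal distance between lid2 and cup0_rim below 0.007 m and z of lid2 in the frame of cup0_rim between -0.009 and -0.004 m and angle between lid2's own z axis and vertical below 0.05 rad)) and ((horizontal distance between lid0 and cup1_rim below 0.007 m and z of lid0 in the frame of cup1_rim between -0.009 and -0.004 m and angle between lid0's own z axis and vertical below 0.05 rad) or (horizontal distance between lid1 and cup1_rim below 0.007 m and z of lid1 in the frame of cup1_rim between -0.009 and -0.004 m and angle between lid1's own z axis and vertical below 0.05 rad) or (horizontal distance between lid2 and cup1_rim below 0.007 m and z of lid2 in the frame of cup1_rim between -0.009 and -0.004 m and angle between lid2's own z axis and vertical below 0.05 rad)) and ((horizontal distance between lid0 and cup2_rim below 0.007 m and z of lid0 in the frame of cup2_rim between -0.009 and -0.004 m and angle between lid0's own z axis and vertical below 0.05 rad) or (horizontal distance between lid1 and cup2_rim below 0.007 m and z of lid1 in the frame of cup2_rim between -0.009 and -0.004 m and angle between lid1's own z axis and vertical below 0.05 rad) or (horizontal distance between lid2 and cup2_rim below 0.007 m and z of lid2 in the frame of cup2_rim between -0.009 and -0.004 m and angle between lid2's own z axis and vertical below 0.05 rad)) and ((horizontal distance between paddle0 and slot0 below 0.01 m and z of paddle0 in the frame of slot0 between -0.07 and -0.061 m and angle between paddle0's own z axis and vertical below 0.12 rad) or (horizontal distance between paddle0 and slot1 below 0.01 m and z of paddle0 in the frame of slot1 between -0.07 and -0.061 m and angle between paddle0's own z axis and vertical below 0.12 rad) or (horizontal distance between paddle0 and slot2 below 0.01 m and z of paddle0 in the frame of slot2 between -0.07 and -0.061 m and angle between paddle0's own z axis and vertical below 0.12 rad)) and ((horizontal distance between paddle1 and slot0 below 0.01 m and z of paddle1 in the frame of slot0 between -0.07 and -0.061 m and angle between paddle1's own z axis and vertical below 0.12 rad) or (horizontal distance between paddle1 and slot1 below 0.01 m and z of paddle1 in the frame of slot1 between -0.07 and -0.061 m and angle between paddle1's own z axis and vertical below 0.12 rad) or (horizontal distance between paddle1 and slot2 below 0.01 m and z of paddle1 in the frame of slot2 between -0.07 and -0.061 m and angle between paddle1's own z axis and vertical below 0.12 rad)) and ((horizontal distance between paddle2 and slot0 below 0.01 m and z of paddle2 in the frame of slot0 between -0.07 and -0.061 m and angle between paddle2's own z axis and vertical below 0.12 rad) or (horizontal distance between paddle2 and slot1 below 0.01 m and z of paddle2 in the frame of slot1 between -0.07 and -0.061 m and angle between paddle2's own z axis and vertical below 0.12 rad) or (horizontal distance between paddle2 and slot2 below 0.01 m and z of paddle2 in the frame of slot2 between -0.07 and -0.061 m and angle between paddle2's own z axis and vertical below 0.12 rad)) and angle between each of cup0, cup1, cup2's own z axis and vertical below 0.05 rad and z of each of cup0, cup1, cup2 in the frame of tray below 0.009 m and x of cup0 in the frame of tray between -0.13 and 0.13 m and y of cup0 in the frame of tray between -0.16 and 0.16 m and linear speed of each of cup0, lid0, paddle0, cup1, lid1, paddle1, cup2, lid2, paddle2 below 0.03 m/s and x of cup1 in the frame of tray between -0.13 and 0.13 m and y of cup1 in the frame of tray between -0.16 and 0.16 m and x of cup2 in the frame of tray between -0.13 and 0.13 m and y of cup2 in the frame of tray between -0.16 and 0.16 m); the robot touches nothing.
It fails at once if the striker is shifted by more than 30 mm (distance of striker from where it was at the start of the episode above 0.03 m).
It fails at once if the saucer is shifted by more than 30 mm (distance of saucer from where it was at the start of the episode above 0.03 m).
It fails at once if the powder jar is shifted by more than 30 mm (distance of powder_jar from where it was at the start of the episode above 0.03 m).
It fails at once if the tea tin is shifted by more than 30 mm (distance of tea_tin from where it was at the start of the episode above 0.03 m).
Of paddle0, paddle1, paddle2 only 2 to 3 are there at a start; the rules pass over those that are not, and their reading is None.
At some moment in a run one of cup0, cup1, cup2 may be knocked a few centimetres aside while the robot is not near it.
It also fails if it takes over 208 s, if anything falls off the work surface, if the arm or the gripper's body presses on something with over 40 N, if the wrist force passes 120 N, or if a joint passes its speed limit or range.

## Robot

A 6-joint arm with a two-finger parallel gripper is mounted at the origin on the work surface. World frame = base frame: x ahead of the robot, y to its left, z up, the work surface at z = 0. Lengths are in mm, angles in rad, forces in N, time in s.
With the tool pointing down it reaches from about 400 to 925 mm from the base axis. Payload 12.5 kg.
Tool frame: the origin (TCP) lies midway between the tips of the shut fingers; the grasp point (between the pads) lies 19 mm behind it; z points along the fingers, y is the line along which they close (so a half turn about z gives the same grasp; the last joint's range is limited). The gripper opens to 95 mm and grips with 3 to 60 N. Pads are 20 mm wide; open, the fingers measure 119 mm over their backs; the gripper's body (75 mm by 180 mm) begins 59 mm behind the grasp point.
Start: joints at [-1.286, 0.491, 1.559, -0, 1.092, -0.106], TCP at [238.104, -577.887, 214.661] pointing down, gripper open.
Joint ranges: [-3.1, 3.1], [-0.84, 2.19], [0.05, 2.79], [-1.13, 4.28], [0.06, 2.93], [-2.69, 2.69]. Speed limits (rad/s): [2.22, 2.22, 2.79, 3.14, 3.14, 3.14].

## Interface

Orientations are given as [roll, pitch, yaw] about the fixed x, y, z axes, in that order (R = Rz(yaw) Ry(pitch) Rx(roll)).
In Python, from cell import env gives the robot as it stands.
- The arm moves only by the tool carry_out, never from a script. Its argument "series" is a list of rows, each a list of 4 numbers: the shift along the world's x, y, z normalised to -1 to 1, where 1 is 5 cm, then the turn about the world's z normalised to -1 to 1, where 1 is 6 degrees. In form: [[x, y, z, turn], ...]. A call has exactly 5 rows; each row shifts and turns the commanded pose from where the row before left it; what a row does not reach is not made up. A row lasts 1/10 s, in which the tool goes at most 50 mm and 8.59 degrees, less where a joint would pass 70% of its speed; a pose out of reach is approached as far as the arm can. A call with a number of a shift or a turn outside -1 to 1 is refused whole. A call with a gripper value outside its range is refused whole. "fingers" is the closure, from -1 (fully open) to 1 (shut), set as the call begins (left out, the last holds). The fingers move at their own pace and stop on an object; the grip force is fixed at half the most. Time passes only in rows, so rows that do not move let the fingers close, or fill a call up. It gives the time, the measured TCP pose, the force, the opening and the grip force at its end, in the units of the state.
- env.state(): the state, without advancing time (a new reading comes with each control period).
- env.read_camera(name): name is "side" or "top" or "wrist"; returns the picture (420x560x3 uint8, red, green, blue); there is no depth.
- env.calibration(name): a dict with "K" (3x3 intrinsics, pixels), "dist" ([k1, k2, p1, p2, k3] as OpenCV has them; the pictures are not rectified), "pose" (4x4, takes a point from camera to world coordinates). Camera axes: x right, y down, z forward; pixel columns grow to the right and rows downward; lengths in mm; the calibration is good to about 2 mm. A picture is of the moment at which its call begins: read the wrist's pose just before it. calibration takes no time and is no camera call; for the wrist camera it gives the pose at the moment of the call.
- env.job_done(): hands the job in; it is judged then, once.
Trained networks look in the newest picture that a camera, given by its name, has taken for a name from the list of things; names that differ only in an ending like _2 or _b are one class to them, and where a whole thing is asked for, a point or a joint stands for the part that bears it (a point fixed in the world has none). Each returns a list of dicts, best first, with "conf" (0 to 1); they miss things now and then, are a little off and sometimes report something else, mostly with a low value. They report only what shows in the picture. A call takes as long as a camera call.
- env.look_for(camera, label): "position" ([row, column] as shares, 0 to 1, of the picture: columns of its width, rows of its height, amid what is visible of it).
The state is a dict: "t": time; "joints": joint angles; "qvel": joint speeds; "tau": joint torques, N m; "eef_pos": TCP position; "tcp_rot": TCP orientation; "ft_force": force on the tool from outside, world axes, zero at the start; "moment": the same for the moment, N m; "opening": opening from 0.0 (shut) to 1.0 (fully open); "grip_force": force on a finger pad.
Only numpy, scipy, OpenCV 4.12 (cv2) and the standard library are available. Lean on these libraries where they do the work, as an engineer would, in place of code of your own. Each camera call takes 0.05 s, during which the arm holds its last target. There are 200 camera calls.

## Working session

There is one attempt and no reset: what is moved stays moved. The work goes in short steps, Python scripts to look and compute and a tool call to move; the robot and the scene stay as the last step left them, time stands still between calls to the robot, and variables do not carry over. Pictures are saved under pics/ and viewed, at most 14 in all, crops included, and the job is handed in when it is done.

Besides the shell and the picture viewer there is one more tool, called by a JSON object that holds its "op" and its "data". carry_out: Moves the arm, as the interface text tells. Its arguments: {"type":"object","properties":{"series":{"type":"array","items":{"type":"array","items":{"type":"number","minimum":-1,"maximum":1}}},"fingers":{"type":"number"}},"required":["series"]}

```bash
mkdir -p pics; ls
python3 - <<'E'
from cell import env
import cv2,numpy as np
s=env.state();print(s)
for n in ["top","side"]:
    im=env.read_camera(n);cv2.imwrite(f"pics/{n}0.png",im[:,:,::-1])
    c=env.calibration(n);print(n,np.round(c["K"],1).tolist(),c["dist"],np.round(c["pose"],3).tolist())
    for l in ["cup0","paddle0","lid0","rack","slot0","striker","saucer","powder_jar","tea_tin","tray"]:
        print(l,[(round(d["conf"],2),round(d["position"][0]*420),round(d["position"][1]*560)) for d in env.look_for(n,l)])
print(env.calibration("wrist"))
E
```

```text
pics
{'t': 0.0, 'joints': array([-1.28561964e+00,  4.91550639e-01,  1.55943441e+00, -5.22689441e-05,
        1.09167663e+00, -1.05603960e-01]), 'qvel': array([-0.00062054,  0.00196552, -0.00012674,  0.00033815,  0.00089537,
       -0.00072016]), 'tau': array([-1.72777567e-03, -6.12647724e+01, -2.58181000e+01,  6.91342447e-02,
        4.82193811e-02, -8.39598351e-05]), 'eef_pos': array([ 238.01039463, -577.65599029,  214.07246392]), 'tcp_rot': array([-3.14052470e+00, -6.65835278e-05,  3.90804734e-01]), 'ft_force': array([0.1309508 , 0.41357875, 0.37221329]), 'moment': array([-0.00589465,  0.00628782, -0.01501157]), 'grip_force': 0.0, 'opening': 1.0015112323172621}
top [[411.8, 0.0, 278.6], [0.0, 411.8, 207.3], [0.0, 0.0, 1.0]] [-0.12677613  0.          0.          0.          0.        ] [[-0.012, -0.998, 0.06, 536.055], [-1.0, 0.012, 0.002, -40.285], [-0.003, -0.06, -0.998, 993.526], [0.0, 0.0, 0.0, 1.0]]
cup0 [(0.87, 271, 186), (0.78, 260, 129), (0.63, 219, 168)]
paddle0 [(0.74, 220, 157), (0.69, 265, 115), (0.42, 172, 289), (0.3, 234, 168)]
lid0 [(0.75, 268, 391), (0.7, 173, 287), 
[... 743 characters left out ...]

saucer [(0.56, 229, 179)]
powder_jar [(0.94, 176, 235)]
tea_tin [(0.58, 134, 331)]
tray [(0.94, 333, 234)]
{'K': array([[354.85406462,   0.        , 272.34989437],
       [  0.        , 354.85406462, 203.26386483],
       [  0.        ,   0.        ,   1.        ]]), 'dist': array([-0.06463368,  0.        ,  0.        ,  0.        ,  0.        ]), 'pose': array([[ 3.80165615e-01, -8.94659227e-01, -2.34646484e-01,
         3.03034700e+02],
       [-9.24918015e-01, -3.67487179e-01, -9.73644664e-02,
        -5.51609090e+02],
       [ 8.78443926e-04,  2.54043382e-01, -9.67192426e-01,
         3.84682822e+02],
       [ 0.00000000e+00,  0.00000000e+00,  0.00000000e+00,
         1.00000000e+00]])}
```

Run:
```python
import cv2
a=cv2.imread("pics/top0.png");cv2.imwrite("pics/top0c.png",cv2.resize(a[90:345,60:500],(800,464),interpolation=cv2.INTER_CUBIC))
b=cv2.imread("pics/side0.png");cv2.imwrite("pics/side0c.png",cv2.resize(b,(800,600),interpolation=cv2.INTER_CUBIC))
```

```text
(no output)
```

View pics/top0c.png

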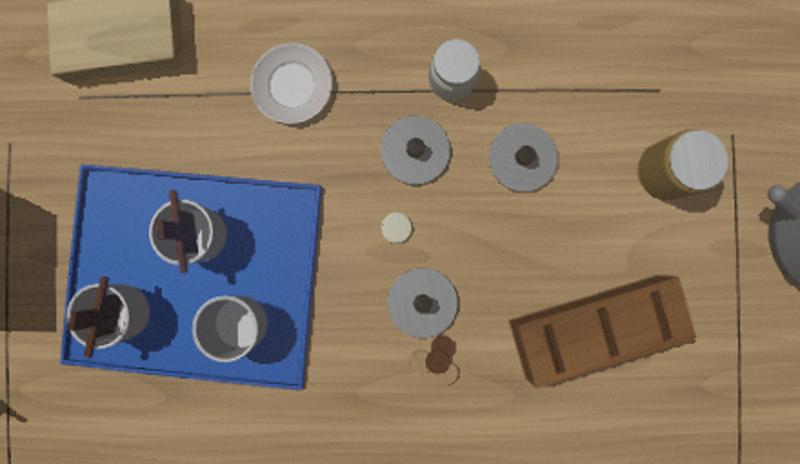

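View pics/side0c.png

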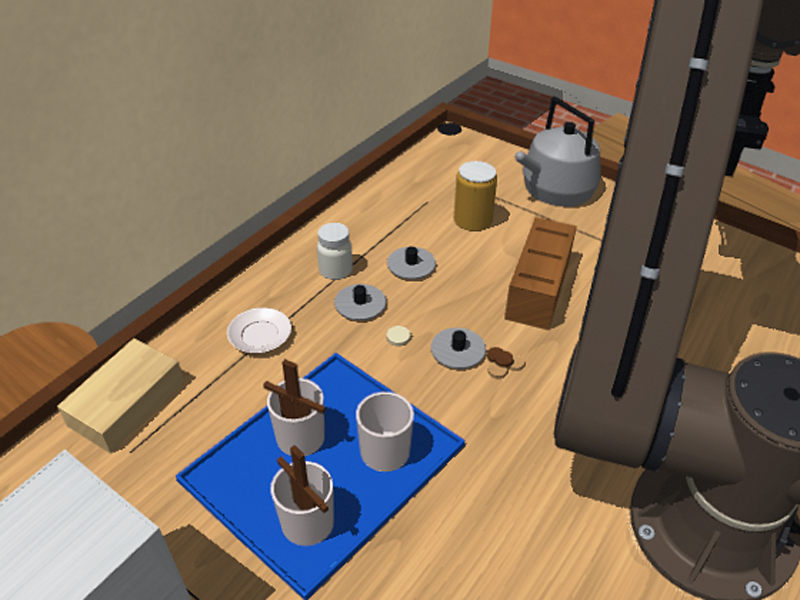

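Top view (crop): two paddles sit in the cups at (180,232) and (100,315), and the cup at (229,328) has none. The lids are at (416,150), (524,158) and (423,303), with the rack at about (605,332). The side view agrees with this.

```bash
cat > h.py <<'E'
from cell import env
import cv2,numpy as np
def ray(c,px):
    p=cv2.undistortPoints(np.array(px,float).reshape(-1,1,2),np.array(c["K"]),np.array(c["dist"])).reshape(-1,2)
    T=np.array(c["pose"]);d=np.c_[p,np.ones(len(p))]@T[:3,:3].T
    return T[:3,3],d
def onz(c,px,z):
    o,d=ray(c,px);z=np.broadcast_to(np.array(z,float),(len(d),))
    return o+d*((z-o[2])/d[:,2])[:,None]
def proj(c,P):
    T=np.linalg.inv(np.array(c["pose"]));P=np.array(P,float).reshape(-1,3)
    return cv2.projectPoints(P,cv2.Rodrigues(T[:3,:3])[0],T[:3,3],np.array(c["K"]),np.array(c["dist"]))[0].reshape(-1,2)
def snap(n,f=None):
    c=env.calibration(n);im=env.read_camera(n)
    if f: cv2.imwrite(f"pics/{f}.png",im[:,:,::-1])
    return c,im
def pose():
    s=env.state();return np.round(s["eef_pos"],1),round(float(np.degrees(s["tcp_rot"][2])),2),round(s["t"],2),np.round(s["ft_force"],1),round(float(s["opening"]),3),round(float(s["grip_force"]),1)
E
python3 - <<'E'
from h import *
c=env.calibration("top")
cr=lambda L:[(u/1.818+60,v/1.818+90) for u,v in L]
for n,L,z in [("cupA,B,C",[(182,232),(102,315),(228,328)],95),("barA",[(174,193),(182,270)],105),("barB",[(104,278),(89,355)],105),
 ("handletop A,B",[(160,225),(72,320)],171),("lids",[(416,150),(524,158),(423,303)],11),("slots",[(554,348),(609,332),(663,315)],80),("slot1 ends",[(602,308),(616,355)],80),
 ("striker,saucer",[(397,228),(291,84)],10),("jar",[(457,58)],90),("tin",[(698,160)],120),("tray cor",[(82,166),(322,186),(62,362),(303,389)],14),("box",[(55,210),(55,330)],100)]:
    print(n,np.round(onz(c,cr(L),z)[:,:2]).tolist())
E
```

```text
cupA,B,C [[570.0, 223.0], [469.0, 324.0], [454.0, 167.0]]
barA [[617.0, 230.0], [524.0, 220.0]]
barB [[515.0, 317.0], [422.0, 336.0]]
handletop A,B [[575.0, 226.0], [469.0, 328.0]]
lids [[678.0, -64.0], [666.0, -207.0], [477.0, -71.0]]
slots [[424.0, -228.0], [442.0, -296.0], [461.0, -365.0]]
slot1 ends [[471.0, -288.0], [413.0, -305.0]]
striker,saucer [[575.0, -38.0], [770.0, 102.0]]
jar [[781.0, -114.0]]
tin [[648.0, -400.0]]
tray cor [[663.0, 387.0], [632.0, 60.0], [400.0, 413.0], [366.0, 87.0]]
box [[598.0, 383.0], [451.0, 382.0]]
```

View pics/top0.png

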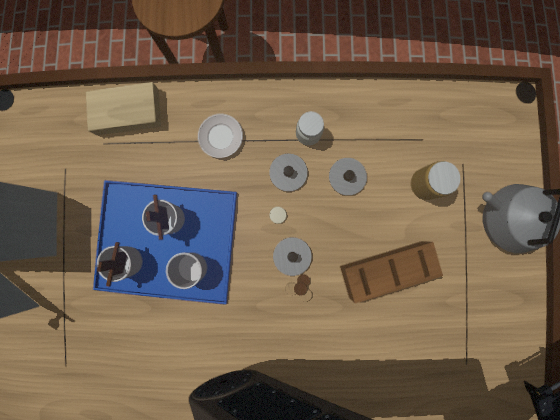

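The paddles and cups show at about (160,216), (116,264) and (186,271). At the left edge, rows 185–290, there is a large dark object whose height I need before I work near it.

Run:
```python
import cv2,numpy as np
a=cv2.imread("pics/top0.png")[160:340,0:140];b=cv2.imread("pics/side0.png")[280:420,0:180]
f=lambda i,s:np.clip(cv2.resize(i,None,fx=s,fy=s).astype(float)*1.6,0,255).astype(np.uint8)
a=f(a,2.9);b=f(b,2.15)
o=np.zeros((530,800,3),np.uint8);o[:a.shape[0],:a.shape[1]]=a;o[:b.shape[0],410:410+b.shape[1]]=b[:,:390];cv2.imwrite("pics/box.png",o)
```

```text
(no output)
```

View pics/box.png

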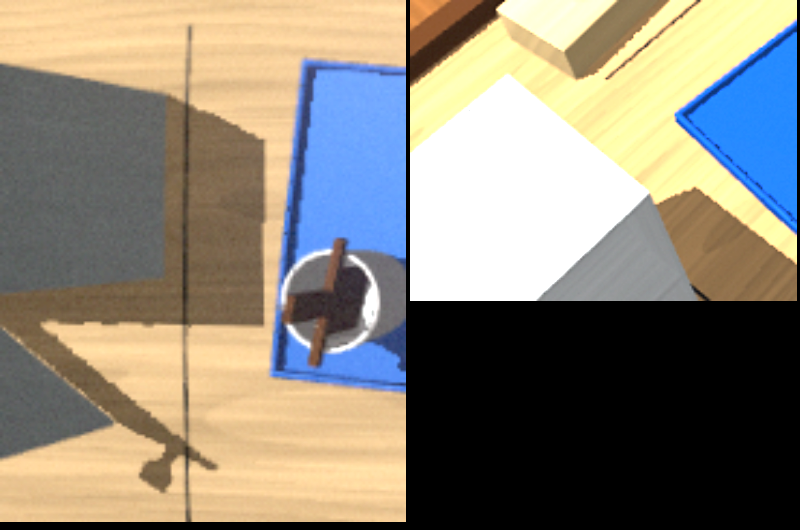

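The grey face at the left is a box wall with its base at about y≈490, which is clear of the work. Next I'll look at the rack with the wrist camera.

{"op": "carry_out", "data": {"series": [[0.32, 0.56, 0.17, -0.37], [0.32, 0.56, 0.17, -0.37], [0.32, 0.56, 0.17, -0.37], [0.32, 0.56, 0.17, -0.37], [0.32, 0.56, 0.17, -0.37]], "fingers": -1}}

```text
t: 1.6
eef_pos: [318.6, -436.7, 257.6]
tcp_rot: [3.141, -0.0, 0.195]
ft_force: [0.6, -0.7, -0.2]
opening: 1.003
grip_force: 0.0
```

{"op": "carry_out", "data": {"series": [[0.32, 0.56, 0.17, -0.37], [0.32, 0.56, 0.17, -0.37], [0.32, 0.56, 0.17, -0.37], [0.32, 0.56, 0.17, -0.37], [0, 0, 0, 0]]}}

```text
t: 2.1
eef_pos: [383.5, -323.6, 292.5]
tcp_rot: [3.14, -0.002, 0.044]
ft_force: [-0.3, -0.5, -0.8]
opening: 0.998
grip_force: 0.0
```

Run:
```python
from h import *
print(pose());c,im=snap("wrist","rack1")
print(proj(c,[[424,-228,80],[442,-296,80],[461,-365,80]]))
np.save("rack1.npy",np.array(c["pose"]))
```

```text
(array([ 383.5, -323.6,  292.5]), 2.51, 2.1, array([-0.3, -0.5, -0.8]), 0.998, 0.0)
[[183.28326861 135.98152442]
 [247.31871901 121.27758748]
 [313.80886608 105.71666973]]
```

View pics/rack1.png

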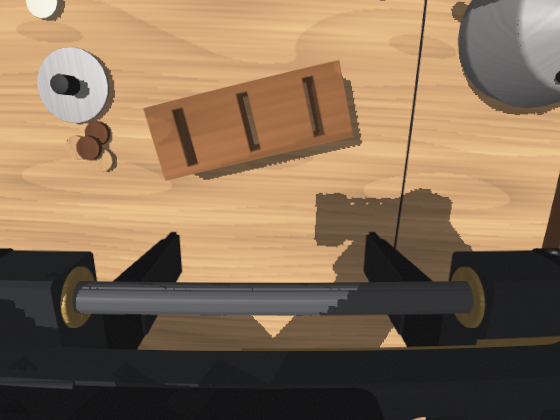

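The wrist view shows the slots at (185,137), (248,122) and (313,106), close to the projected top-camera estimates. I'll rectify onto the plane z=80 to refine them.

```bash
cat >> h.py <<'E'
def rect(c,im,ctr,yaw,z,w,h,s=4):
    "orthophoto on plane z: image x = local x' (cos yaw,sin yaw), image y = -local y'; centre ctr"
    u,v=np.meshgrid((np.arange(w*s)/s-w/2),(h/2-np.arange(h*s)/s));a=np.radians(yaw)
    P=np.stack([ctr[0]+u*np.cos(a)-v*np.sin(a),ctr[1]+u*np.sin(a)+v*np.cos(a),np.full_like(u,z)],-1)
    m=proj(c,P).reshape(h*s,w*s,2).astype(np.float32)
    return cv2.remap(im,m[...,0],m[...,1],cv2.INTER_CUBIC)
E
python3 - <<'E'
from h import *
c=env.calibration("wrist");c["pose"]=np.load("rack1.npy")
im=cv2.imread("pics/rack1.png");t=cv2.imread("pics/top0.png")
o=np.hstack([rect(c,im,(442,-296),15.5,80,90,220,2.7 if 0 else 2),rect(env.calibration("top"),t,(442,-296),15.5,80,90,220,2)])
o=cv2.resize(o,None,fx=1.36,fy=1.36)
print(o.shape);cv2.imwrite("pics/rr.png",o)
E
```

```text
(598, 490, 3)
```

View pics/rr.png

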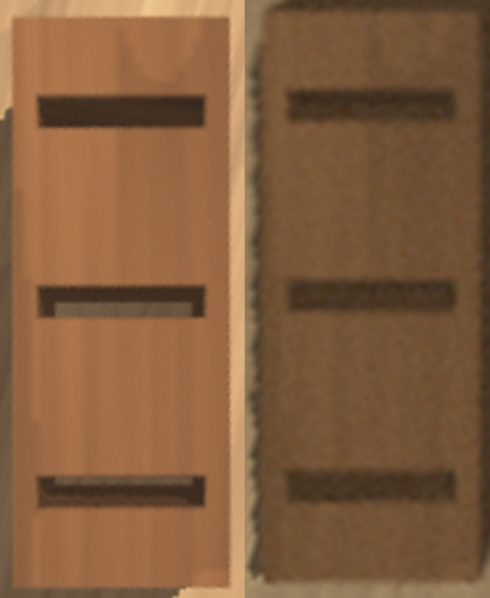

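{"op": "carry_out", "data": {"series": [[0.2, 0.94, 0.1, -0.03], [0.2, 0.94, 0.1, -0.03], [0.2, 0.94, 0.1, -0.03], [0.2, 0.94, 0.1, -0.03], [0.2, 0.94, 0.1, -0.03]]}}

```text
t: 2.65
eef_pos: [432.1, -90.0, 316.2]
tcp_rot: [3.141, 0.0, 0.025]
ft_force: [0.8, 0.3, 1.0]
opening: 1.001
grip_force: 0.0
```

{"op": "carry_out", "data": {"series": [[0, 0.94, 0, -0.03], [0, 0.94, 0, -0.03], [-0.16, 0.94, 0, -0.03], [-0.16, 0.94, 0, -0.03], [-0.16, 0.94, 0, -0.03]]}}

```text
t: 3.15
eef_pos: [407.9, 145.1, 316.0]
tcp_rot: [3.141, -0.0, 0.01]
ft_force: [1.2, -0.0, 0.1]
opening: 0.998
grip_force: 0.0
```

{"op": "carry_out", "data": {"series": [[-0.16, 0.94, 0, -0.03], [-0.1, 0.9, 0, -0.03], [0, 0, 0, 0], [0, 0, 0, 0], [0, 0, 0, 0]]}}

```text
t: 3.65
eef_pos: [395.5, 235.1, 315.9]
tcp_rot: [3.141, 0.0, 0.004]
ft_force: [-0.8, -0.5, -0.5]
opening: 0.996
grip_force: 0.0
```

Run:
```python
from h import *
print(pose());c,im=snap("wrist","cups1");np.save("cups1.npy",np.array(c["pose"]))
print(proj(c,[[570,223,95],[469,324,95],[454,167,95]]))
```

```text
(array([395.5, 235.1, 315.9]), 0.21, 3.65, array([-0.8, -0.5, -0.5]), 0.996, 0.0)
[[283.51200273   5.6699103 ]
 [188.39510315 107.58178595]
 [334.35762415 122.09299269]]
```

View pics/cups1.png

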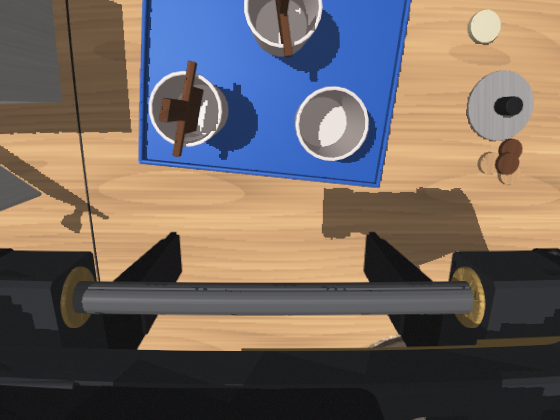

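The wrist view shows the paddle B bar from (191,62) to (178,156), its cup rim around (186,108), and cup C's rim around (333,124). Paddle A is at the top edge.

Run:
```python
from h import *
c=env.calibration("wrist");c["pose"]=np.load("cups1.npy")
P=onz(c,[(191,62),(178,156)],105);print("barB",P[:,:2],P.mean(0),np.degrees(np.arctan2(*(P[0]-P[1])[[1,0]])))
print("hB",onz(c,[(164,109)],171)[:,:2],"cups",onz(c,[(186,108),(333,124)],95)[:,:2])
im=cv2.imread("pics/cups1.png");t=cv2.imread("pics/top0.png")
o=np.hstack([rect(c,im,(468,327),-11.5,105,130,130,3),rect(env.calibration("top"),t,(468,327),-11.5,105,130,130,3)])
cv2.imwrite("pics/rb.png",o)
```

```text
barB [[514.21148914 316.92239059]
 [418.24863228 335.59942804]] [466.23006071 326.26090932 105.        ] -11.01366197246561
hB [[467.34046108 327.96334804]] cups [[468.57749835 326.60710659]
 [451.96425497 168.38884304]]
```

View pics/rb.png

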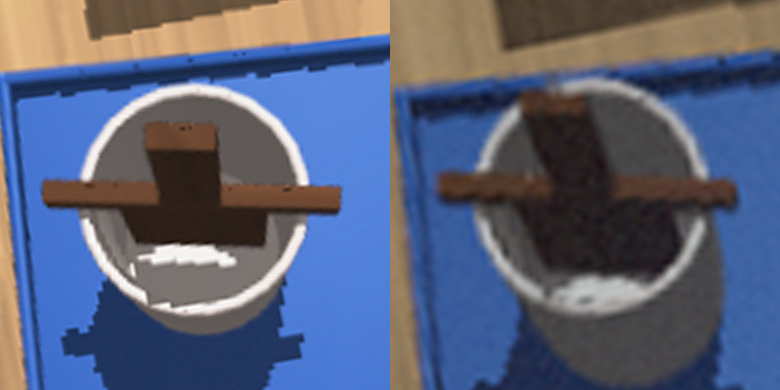

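{"op": "carry_out", "data": {"series": [[0.36, 0.46, -0.43, -0.53], [0.36, 0.46, -0.43, -0.53], [0.36, 0.46, -0.43, -0.53], [0.37, 0.48, -0.43, -0.53], [0, 0, 0, 0]]}}

```text
t: 4.2
eef_pos: [469.1, 329.0, 226.9]
tcp_rot: [3.139, 0.003, -0.221]
ft_force: [-0.2, -0.5, -0.1]
opening: 0.998
grip_force: 0.0
```

```bash
python3 -c "
from h import *
print(pose());print(env.state()['joints'])"
```

```text
(array([469.1, 329. , 226.9]), -12.65, 4.2, array([-0.2, -0.5, -0.1]), 0.998, 0.0)
[4.96365126e-01 4.06032441e-01 1.67125573e+00 4.20141135e-06
 1.06836391e+00 2.28789075e+00]
```

{"op": "carry_out", "data": {"series": [[0, 0, -0.5, 0], [0, 0, -0.5, 0], [0, 0, -0.5, 0], [0, 0, -0.5, 0], [0, 0, 0, 0]]}}

```text
t: 4.7
eef_pos: [467.0, 327.0, 128.3]
tcp_rot: [3.139, 0.003, -0.219]
ft_force: [-0.0, -0.2, 0.7]
opening: 0.994
grip_force: 0.0
```

{"op": "carry_out", "data": {"series": [[0, 0, 0, 0], [0, 0, 0, 0], [0, 0, 0, 0], [0, 0, 0, 0], [0, 0, 0, 0]], "fingers": 1}}

```text
t: 5.2
eef_pos: [467.7, 329.2, 130.7]
tcp_rot: [-3.141, -0.001, -0.218]
ft_force: [0.8, 0.4, -0.9]
opening: 0.637
grip_force: 0.0
```

{"op": "carry_out", "data": {"series": [[0, 0, 0, 0], [0, 0, 0, 0], [0, 0, 0, 0], [0, 0, 0, 0], [0, 0, 0, 0]]}}

```text
t: 5.7
eef_pos: [467.6, 329.1, 130.1]
tcp_rot: [3.141, 0.0, -0.218]
ft_force: [0.6, 0.4, 0.6]
opening: 0.217
grip_force: 0.0
```

{"op": "carry_out", "data": {"series": [[0, 0, 0, 0], [0, 0, 0, 0], [0, 0, 0, 0], [0, 0, 0, 0], [0, 0, 0, 0]]}}

```text
t: 6.2
eef_pos: [467.6, 329.1, 130.2]
tcp_rot: [3.141, 0.0, -0.218]
ft_force: [-0.3, -0.2, -0.1]
opening: 0.086
grip_force: 30.0
```

{"op": "carry_out", "data": {"series": [[0, 0, 0.3, 0], [0, 0, 0.3, 0], [0, 0, 0.6, 0], [0, 0, 0.6, 0], [0, 0, 0.6, 0]]}}

```text
t: 6.7
eef_pos: [467.4, 329.0, 251.2]
tcp_rot: [3.141, 0.0, -0.218]
ft_force: [-0.7, 1.2, -0.4]
opening: 0.084
grip_force: 30.0
```

Run:
```python
from h import *
print(pose());c,im=snap("wrist","g1");np.save("g1.npy",np.array(c["pose"]));ct,t=snap("top","t1")
p,y=pose()[:2];dz=p[2]-130
a=rect(c,im,p,y,105+dz,130,130,3);b=rect(ct,t,p,y,105+dz,130,130,3)
b2=rect(ct,t,p,y,171+dz,130,130,3)
cv2.imwrite("pics/g1r.png",cv2.resize(np.hstack([a,b])[:,:,::-1],(780,390)))
```

```text
(array([467.4, 329. , 251.2]), -12.47, 6.7, array([-0.7,  1.2, -0.4]), 0.084, 30.0)
```

View pics/g1r.png

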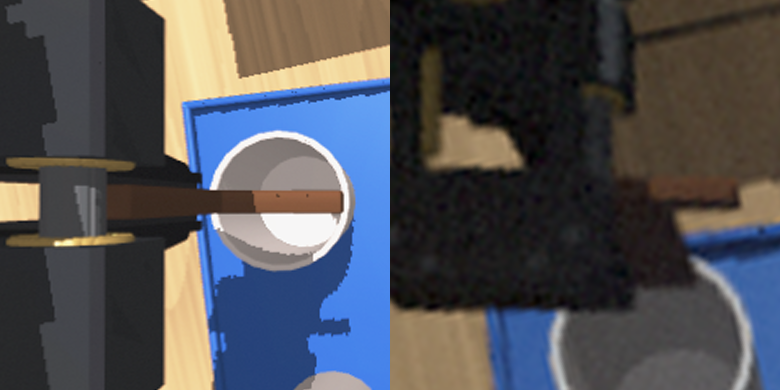

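The held bar is centred: the wrist camera reads −2 mm and the top camera +1.7 mm, so the average of the two is right. Next I carry it to slot 2.

{"op": "carry_out", "data": {"series": [[0, -0.5, 0, 0.31], [0, -0.93, 0, 0.31], [0, -0.93, 0, 0.31], [0, -0.93, 0, 0.31], [0, -0.93, 0, 0.31]]}}

```text
t: 7.3
eef_pos: [466.9, 116.4, 249.3]
tcp_rot: [3.141, 0.001, -0.054]
ft_force: [2.3, -0.4, -0.8]
opening: 0.083
grip_force: 30.0
```

{"op": "carry_out", "data": {"series": [[0, -0.93, 0, 0.31], [0, -0.93, 0, 0.31], [0, -0.93, 0, 0.31], [0, -0.93, 0, 0.31], [0, -0.93, 0, 0.31]]}}

```text
t: 7.8
eef_pos: [466.9, -116.2, 249.4]
tcp_rot: [-3.141, 0.001, 0.108]
ft_force: [1.3, -0.2, -0.1]
opening: 0.082
grip_force: 30.0
```

{"op": "carry_out", "data": {"series": [[0, -0.93, 0, 0.31], [0, -0.93, 0, 0.31], [0, -0.93, 0, 0.31], [-0.06, -0.93, 0, 0.32], [-0.06, -0.93, -0.2, 0.32]]}}

```text
t: 8.3
eef_pos: [461.3, -349.0, 240.0]
tcp_rot: [3.141, -0.001, 0.273]
ft_force: [1.5, 0.4, -0.7]
opening: 0.084
grip_force: 30.0
```

{"op": "carry_out", "data": {"series": [[0, -0.3, -0.3, 0], [0, 0, -0.3, 0], [0, 0, 0, 0], [0, 0, 0, 0], [0, 0, 0, 0]]}}

```text
t: 8.8
eef_pos: [462.0, -361.4, 210.7]
tcp_rot: [3.141, -0.0, 0.272]
ft_force: [-0.1, -0.4, -0.8]
opening: 0.083
grip_force: 30.0
```

```bash
python3 -c "
from h import *
print(pose())"
```

```text
(array([ 462. , -361.4,  210.7]), 15.59, 8.8, array([-0.1, -0.4, -0.8]), 0.083, 30.0)
```

{"op": "carry_out", "data": {"series": [[-0.01, -0.03, -0.2, 0], [0, 0, -0.2, 0], [0, 0, -0.2, 0], [0, 0, 0, 0], [0, 0, 0, 0]]}}

```text
t: 9.3
eef_pos: [461.1, -363.3, 179.8]
tcp_rot: [-3.141, 0.0, 0.271]
ft_force: [0.0, 1.0, -0.2]
opening: 0.084
grip_force: 30.0
```

Run:
```python
from h import *
print(pose());c,im=snap("wrist","s1")
ct,t=snap("top","s1t")
p,y=pose()[:2]
a=rect(c,im,(461.2,-363.1),15.5,80,130,130,3);b=rect(ct,t,(461.2,-363.1),15.5,80,130,130,3)
cv2.imwrite("pics/s1r.png",np.hstack([a,b])[:,:,::-1])
```

```text
(array([ 461.1, -363.3,  179.8]), 15.55, 9.3, array([ 0. ,  1. , -0.2]), 0.084, 30.0)
```

View pics/s1r.png

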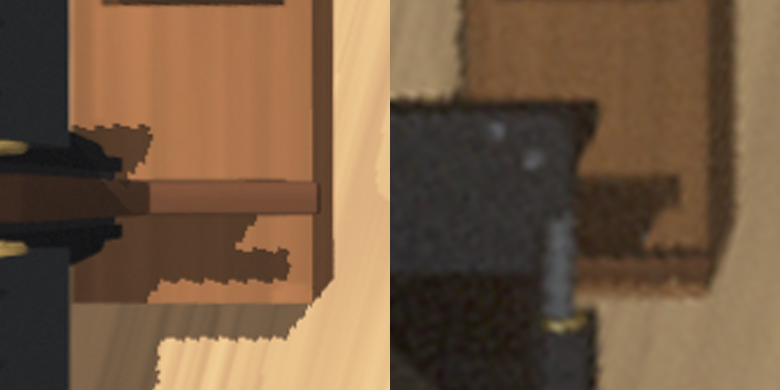

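The blade is over the slot mouth and aligned with it. Descending in small steps and watching the force.

{"op": "carry_out", "data": {"series": [[0, 0, -0.1, 0], [0, 0, -0.1, 0], [0, 0, -0.1, 0], [0, 0, 0, 0], [0, 0, 0, 0]]}}

```text
t: 9.9
eef_pos: [461.1, -363.4, 165.0]
tcp_rot: [-3.141, 0.0, 0.271]
ft_force: [0.5, 0.4, -0.0]
opening: 0.082
grip_force: 30.0
```

{"op": "carry_out", "data": {"series": [[0, 0, -0.3, 0], [0, 0, -0.3, 0], [0, 0, -0.2, 0], [0, 0, -0.12, 0], [0, 0, 0, 0]]}}

```text
t: 10.4
eef_pos: [461.0, -363.3, 118.6]
tcp_rot: [-3.141, 0.0, 0.271]
ft_force: [-0.4, -0.1, -0.9]
opening: 0.083
grip_force: 30.0
```

{"op": "carry_out", "data": {"series": [[0, 0, -0.04, 0], [0, 0, -0.03, 0], [0, 0, 0, 0], [0, 0, 0, 0], [0, 0, 0, 0]]}}

```text
t: 10.9
eef_pos: [461.2, -363.4, 115.8]
tcp_rot: [3.141, -0.0, 0.271]
ft_force: [-0.5, -1.2, -1.1]
opening: 0.083
grip_force: 30.0
```

{"op": "carry_out", "data": {"series": [[0, 0, 0, 0], [0, 0, 0, 0], [0, 0, 0, 0], [0, 0, 0, 0], [0, 0, 0, 0]], "fingers": 0.2}}

```text
t: 11.4
eef_pos: [461.1, -363.4, 115.6]
tcp_rot: [3.141, 0.0, 0.271]
ft_force: [0.7, -0.4, 0.2]
opening: 0.392
grip_force: 0.0
```

{"op": "carry_out", "data": {"series": [[0, 0, 0.4, 0], [0, 0, 0.6, 0], [0, 0, 0.6, 0], [0, 0, 0.6, 0], [0, 0, 0.6, 0]]}}

```text
t: 11.9
eef_pos: [461.0, -363.3, 257.0]
tcp_rot: [3.141, 0.0, 0.271]
ft_force: [0.2, -0.9, 0.1]
opening: 0.402
grip_force: 0.0
```

```bash
python3 -c "
from h import *
print(pose());c,t=snap('top','t2')
for l in ['paddle0','cup0','lid0']: print(l,[(round(d['conf'],2),round(d['position'][0]*420),round(d['position'][1]*560)) for d in env.look_for('top',l)])
print(proj(c,[[461,-363,120]]))
A=rect(c,t,(570,224),6,105,120,130,3);B=rect(c,t,(461,-363),15.5,90,130,130,3)
cv2.imwrite('pics/t2r.png',np.hstack([A,B])[:,:,::-1])"
```

```text
(array([ 461. , -363.3,  257. ]), 15.55, 11.9, array([ 0.2, -0.9,  0.1]), 0.402, 0.0)
paddle0 [(0.82, 263, 428), (0.74, 216, 157)]
cup0 [(0.89, 271, 188), (0.7, 217, 167), (0.69, 261, 121)]
lid0 [(0.6, 172, 286), (0.6, 255, 294), (0.21, 217, 276)]
[[430.18888534 264.63171497]]
```

View pics/t2r.png

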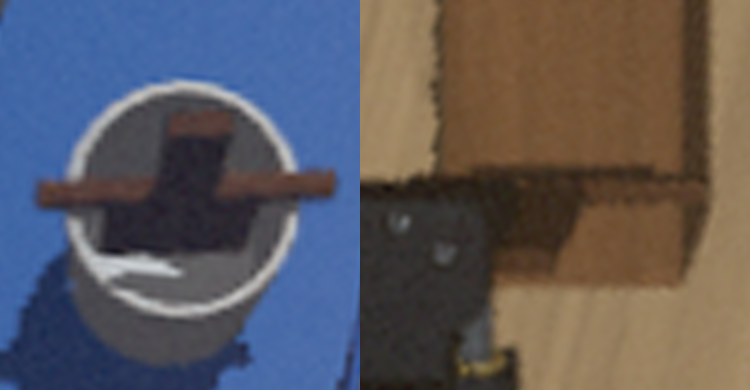

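{"op": "carry_out", "data": {"series": [[0.17, 0.9, 0, -0.1], [0.17, 0.9, 0, -0.1], [0.17, 0.9, 0, -0.1], [0.17, 0.9, 0, -0.1], [0.17, 0.9, 0, -0.1]], "fingers": -0.2}}

```text
t: 12.6
eef_pos: [503.2, -136.5, 254.3]
tcp_rot: [-3.14, 0.002, 0.218]
ft_force: [0.4, -0.4, 0.1]
opening: 0.595
grip_force: 0.0
```

{"op": "carry_out", "data": {"series": [[0.17, 0.9, 0, -0.1], [0.17, 0.9, 0, -0.1], [0.17, 0.9, 0, -0.1], [0.17, 0.9, 0, -0.1], [0.17, 0.9, 0, -0.1]]}}

```text
t: 13.1
eef_pos: [545.7, 88.5, 254.3]
tcp_rot: [-3.141, 0.002, 0.166]
ft_force: [0.4, -0.6, -0.6]
opening: 0.599
grip_force: 0.0
```

{"op": "carry_out", "data": {"series": [[0.17, 0.9, 0, -0.1], [0.17, 0.9, 0, -0.1], [0.17, 0.9, 0, -0.06], [0, 0.06, -0.2, 0], [0, 0, 0, 0]]}}

```text
t: 13.6
eef_pos: [570.5, 225.3, 242.8]
tcp_rot: [3.141, 0.005, 0.142]
ft_force: [-0.5, -0.7, 0.0]
opening: 0.601
grip_force: 0.0
```

```bash
python3 -c "
from h import *
print(pose())"
```

```text
(array([570.5, 225.3, 242.8]), 8.11, 13.6, array([-0.5, -0.7,  0. ]), 0.601, 0.0)
```

{"op": "carry_out", "data": {"series": [[0.02, -0.01, -0.6, 0], [0, 0, -0.6, 0], [0, 0, -0.6, 0], [0, 0, -0.44, 0], [0, 0, 0, 0]]}}

```text
t: 14.1
eef_pos: [571.1, 222.2, 130.6]
tcp_rot: [3.141, 0.006, 0.138]
ft_force: [-0.2, -0.1, 1.0]
opening: 0.599
grip_force: 0.0
```

{"op": "carry_out", "data": {"series": [[0, 0, 0, 0], [0, 0, 0, 0], [0, 0, 0, 0], [0, 0, 0, 0], [0, 0, 0, 0]], "fingers": 1}}

```text
t: 14.6
eef_pos: [572.7, 224.2, 134.2]
tcp_rot: [-3.142, -0.001, 0.14]
ft_force: [0.4, 0.1, -0.7]
opening: 0.236
grip_force: 0.0
```

{"op": "carry_out", "data": {"series": [[0, 0, 0, 0], [0, 0, 0, 0], [0, 0, 0, 0], [0, 0, 0, 0], [0, 0, 0, 0]]}}

```text
t: 15.1
eef_pos: [572.6, 224.2, 133.7]
tcp_rot: [3.142, -0.0, 0.139]
ft_force: [-0.9, 0.2, 1.7]
opening: 0.082
grip_force: 30.0
```

{"op": "carry_out", "data": {"series": [[0, 0, 0.3, 0], [0, 0, 0.4, 0], [0, 0, 0.6, 0], [0, 0, 0.6, 0], [0, 0, 0.5, 0]]}}

```text
t: 15.6
eef_pos: [572.6, 224.1, 255.1]
tcp_rot: [3.142, -0.001, 0.139]
ft_force: [-0.2, 0.8, -0.4]
opening: 0.083
grip_force: 30.0
```

{"op": "carry_out", "data": {"series": [[-0.15, -0.45, 0, 0.1], [-0.3, -0.9, 0, 0.13], [-0.3, -0.9, 0, 0.13], [-0.3, -0.9, 0, 0.13], [-0.3, -0.9, 0, 0.13]]}}

```text
t: 16.1
eef_pos: [504.1, 20.2, 253.6]
tcp_rot: [3.141, 0.0, 0.205]
ft_force: [0.4, -0.9, -1.8]
opening: 0.081
grip_force: 30.0
```

{"op": "carry_out", "data": {"series": [[-0.3, -0.9, 0, 0.13], [-0.3, -0.9, 0, 0.13], [-0.3, -0.9, 0, 0.13], [-0.3, -0.9, 0, 0.13], [-0.3, -0.9, 0, 0.1]]}}

```text
t: 16.6
eef_pos: [429.1, -205.1, 253.7]
tcp_rot: [3.141, -0.0, 0.27]
ft_force: [1.0, 1.0, -0.2]
opening: 0.081
grip_force: 30.0
```

{"op": "carry_out", "data": {"series": [[-0.1, -0.4, -0.2, 0], [0, -0.1, -0.4, 0], [0, 0, -0.2, 0], [0, 0, 0, 0], [0, 0, 0, 0]]}}

```text
t: 17.1
eef_pos: [425.4, -227.9, 214.0]
tcp_rot: [3.142, 0.0, 0.27]
ft_force: [0.9, 0.0, -0.4]
opening: 0.084
grip_force: 30.0
```

```bash
python3 -c "
from h import *
print(pose())"
```

```text
(array([ 425.4, -227.9,  214. ]), 15.48, 17.1, array([ 0.9,  0. , -0.4]), 0.084, 30.0)
```

{"op": "carry_out", "data": {"series": [[-0.01, -0.01, -0.3, 0], [0, 0, -0.3, 0], [0, 0, -0.15, 0], [0, 0, -0.15, 0], [0, 0, 0, 0]]}}

```text
t: 17.6
eef_pos: [424.7, -228.6, 168.4]
tcp_rot: [-3.141, 0.0, 0.27]
ft_force: [0.4, -0.2, -0.1]
opening: 0.083
grip_force: 30.0
```

```bash
python3 -c "
from h import *
print(pose())"
```

```text
(array([ 424.7, -228.6,  168.4]), 15.47, 17.6, array([ 0.4, -0.2, -0.1]), 0.083, 30.0)
```

Inserted without contact force; going home.

{"op": "carry_out", "data": {"series": [[0, 0, -0.3, 0], [0, 0, -0.3, 0], [0, 0, -0.25, 0], [0, 0, -0.08, 0], [0, 0, -0.04, 0]]}}

```text
t: 18.1
eef_pos: [424.8, -229.0, 120.4]
tcp_rot: [3.141, -0.0, 0.269]
ft_force: [0.1, 0.7, -0.6]
opening: 0.083
grip_force: 30.0
```

{"op": "carry_out", "data": {"series": [[0, 0, -0.03, 0], [0, 0, 0, 0], [0, 0, 0, 0], [0, 0, 0, 0], [0, 0, 0, 0]]}}

```text
t: 18.6
eef_pos: [424.7, -228.9, 118.9]
tcp_rot: [3.141, -0.0, 0.269]
ft_force: [0.5, 0.4, -0.9]
opening: 0.08
grip_force: 30.0
```

{"op": "carry_out", "data": {"series": [[0, 0, 0, 0], [0, 0, 0, 0], [0, 0, 0, 0], [0, 0, 0, 0], [0, 0, 0, 0]], "fingers": 0.2}}

```text
t: 19.1
eef_pos: [424.6, -228.9, 118.7]
tcp_rot: [3.141, -0.0, 0.269]
ft_force: [-0.5, -0.7, 0.3]
opening: 0.389
grip_force: 0.0
```

{"op": "carry_out", "data": {"series": [[0, 0, 0.4, 0], [0, 0, 0.6, 0], [0, 0, 0.6, 0], [0, 0, 0.6, 0], [0, 0, 0.5, 0]]}}

```text
t: 19.6
eef_pos: [424.6, -228.9, 255.3]
tcp_rot: [3.141, -0.001, 0.269]
ft_force: [-0.4, -0.1, -0.7]
opening: 0.399
grip_force: 0.0
```

{"op": "carry_out", "data": {"series": [[0, 0.7, 0.2, -0.6], [0, 0.7, 0.2, -0.6], [0, 0.7, 0.2, -0.6], [0, 0.7, 0.2, -0.6], [0, 0, 0, 0]], "fingers": -0.2}}

```text
t: 20.1
eef_pos: [424.5, -86.2, 294.9]
tcp_rot: [3.141, -0.002, 0.019]
ft_force: [0.3, 0.7, -0.1]
opening: 0.601
grip_force: 0.0
```

```bash
cat >> h.py <<'E'
BIAS={"top":np.array([-.8,-1.5]),"wrist":np.array([.8,1.5])}
def circ(c,im,g,z,r,sign,R=25,s=2):
    "best centre near g of a circle radius r on plane z; sign +1: brighter inside than outside, 0: either"
    W=int(2*(R+r+12));o=rect(c,im,g,0,z,W,W,s);o=cv2.GaussianBlur(cv2.cvtColor(o,cv2.COLOR_RGB2GRAY),(0,0),1.5).astype(np.float32)
    t=np.linspace(0,2*np.pi,180,endpoint=False);best=[]
    k=np.arange(-R,R+.1,.5);X,Y=np.meshgrid(k,k)
    def samp(rr):
        mx=((X[...,None]+rr*np.cos(t)+W/2)*s).astype(np.float32);my=((W/2-(Y[...,None]+rr*np.sin(t)))*s).astype(np.float32)
        n=mx.shape;return cv2.remap(o,mx.reshape(-1,180),my.reshape(-1,180),cv2.INTER_LINEAR).reshape(n)
    d=samp(r-1.5)-samp(r+1.5)
    sc=np.clip(d*sign if sign else abs(d),-10,30).mean(-1)
    i=np.unravel_index(sc.argmax(),sc.shape)
    return np.array(g[:2])+[X[i],Y[i]],round(float(sc.max()),1)
LIDS=[(677,-64),(666,-207),(477,-71)]
CUPS=[(571,224),(469,327),(453,168)]
def survey(names=("top","wrist"),lids=LIDS,cups=CUPS):
    for n in names:
        c,im=snap(n)
        for k,L,z,r in (("lid",lids,11,46),("cup",cups,95,40)):
            for g in L:
                u=proj(c,[[g[0],g[1],z]])[0]
                if 25<u[0]<535 and 25<u[1]<(395 if n=="top" else 215):
                    p,q=circ(c,im,g,z,r,1);print(n,k,g,np.round(p+BIAS[n],1),q)
E
python3 -c "
from h import *
print(pose());survey()"
```

```text
(array([424.5, -86.2, 294.9]), 1.09, 20.1, array([ 0.3,  0.7, -0.1]), 0.601, 0.0)
top lid (677, -64) [679.2 -63.5] 12.5
top lid (666, -207) [ 669.2 -206.5] 6.2
top lid (477, -71) [476.2 -69. ] 9.8
top cup (571, 224) [569.7 223.5] 30.0
top cup (469, 327) [467.7 328. ] 30.0
top cup (453, 168) [452.7 169.5] 30.0
wrist lid (477, -71) [476.8 -69.5] 13.5
wrist cup (453, 168) [452.8 169.5] 30.0
```

{"op": "carry_out", "data": {"series": [[0.26, 0.08, -0.9, 0], [0.26, 0.08, -0.9, 0], [0.26, 0.09, -0.9, 0], [0.26, 0.09, -0.9, 0], [0, 0, -0.9, 0]]}}

```text
t: 20.7
eef_pos: [477.6, -72.8, 66.4]
tcp_rot: [3.141, -0.001, 0.018]
ft_force: [0.5, -0.9, -0.3]
opening: 0.601
grip_force: 0.0
```

{"op": "carry_out", "data": {"series": [[0, 0, -0.3, 0], [0, 0, -0.2, 0], [0, 0, 0, 0], [0, 0, 0, 0], [0, 0, 0, 0]]}}

```text
t: 21.2
eef_pos: [477.1, -72.3, 44.7]
tcp_rot: [3.141, -0.002, 0.018]
ft_force: [1.0, -0.1, 0.6]
opening: 0.602
grip_force: 0.0
```

```bash
python3 -c "
from h import *
print(pose())"
```

```text
(array([477.1, -72.3,  44.7]), 1.02, 21.2, array([ 1. , -0.1,  0.6]), 0.602, 0.0)
```

{"op": "carry_out", "data": {"series": [[-0.01, 0.06, -0.22, 0], [0, 0, -0.2, 0], [0, 0, -0.2, 0], [0, 0, 0, 0], [0, 0, 0, 0]]}}

```text
t: 21.7
eef_pos: [475.9, -68.8, 11.9]
tcp_rot: [-3.141, 0.001, 0.018]
ft_force: [-0.1, -0.1, 0.0]
opening: 0.599
grip_force: 0.0
```

{"op": "carry_out", "data": {"series": [[0, 0, 0, 0], [0, 0, 0, 0], [0, 0, 0, 0], [0, 0, 0, 0], [0, 0, 0, 0]], "fingers": 1}}

```text
t: 22.2
eef_pos: [476.1, -68.9, 12.7]
tcp_rot: [3.141, -0.0, 0.018]
ft_force: [0.1, 0.2, -0.6]
opening: 0.245
grip_force: 30.0
```

{"op": "carry_out", "data": {"series": [[0, 0, 0, 0], [0, 0, 0, 0], [0, 0, 0, 0], [0, 0, 0, 0], [0, 0, 0, 0]]}}

```text
t: 22.7
eef_pos: [476.2, -68.9, 12.7]
tcp_rot: [3.141, -0.0, 0.018]
ft_force: [-0.1, -1.1, 0.7]
opening: 0.248
grip_force: 30.0
```

{"op": "carry_out", "data": {"series": [[0, 0, 0.3, 0], [0, 0, 0.6, 0], [0, 0, 0.8, 0], [0, 0, 0.9, 0], [0, 0, 0.9, 0]]}}

```text
t: 23.2
eef_pos: [475.5, -68.7, 189.2]
tcp_rot: [-3.141, 0.001, 0.018]
ft_force: [0.5, -0.5, -0.7]
opening: 0.244
grip_force: 30.0
```

{"op": "carry_out", "data": {"series": [[0, 0.5, 0, 0], [0, 0.9, 0, 0], [0, 0.9, 0, 0], [0, 0.9, 0, 0], [0, 0.9, 0, 0]]}}

```text
t: 23.7
eef_pos: [475.6, 137.8, 187.6]
tcp_rot: [3.142, 0.0, 0.018]
ft_force: [1.9, -0.4, -1.4]
opening: 0.248
grip_force: 30.0
```

```bash
python3 -c "
from h import *
print(pose());survey(('top',))"
```

```text
(array([475.6, 137.8, 187.6]), 1.01, 23.7, array([ 1.9, -0.4, -1.4]), 0.248, 30.0)
top lid (677, -64) [679.2 -63. ] 12.5
top lid (666, -207) [ 669.2 -206.5] 6.5
top lid (477, -71) [499.2 -83. ] 3.7
top cup (571, 224) [569.7 223.5] 30.0
top cup (469, 327) [453.7 323.5] 6.4
top cup (453, 168) [477.2 149.5] 4.2
```

{"op": "carry_out", "data": {"series": [[-0.04, 0.9, 0, 0], [-0.04, 0.9, 0, 0], [-0.04, 0.9, 0, 0], [-0.04, 0.8, -0.2, 0], [0, 0.3, -0.2, 0]]}}

```text
t: 24.25
eef_pos: [467.4, 329.0, 167.2]
tcp_rot: [-3.141, -0.0, 0.021]
ft_force: [-0.0, -0.6, -1.1]
opening: 0.251
grip_force: 30.0
```

{"op": "carry_out", "data": {"series": [[0, 0, -0.4, 0], [0, 0, 0, 0], [0, 0, 0, 0], [0, 0, 0, 0], [0, 0, 0, 0]]}}

```text
t: 24.75
eef_pos: [468.6, 325.7, 148.5]
tcp_rot: [-3.141, -0.001, 0.017]
ft_force: [-0.0, -0.5, -0.4]
opening: 0.249
grip_force: 30.0
```

```bash
python3 -c "
from h import *
print(pose());survey(('top',));c,im=snap('wrist','w3')
snap('top','t3');snap('side','sd3')"
```

```text
(array([468.6, 325.7, 148.5]), 0.99, 24.75, array([-0. , -0.5, -0.4]), 0.249, 30.0)
top lid (677, -64) [679.2 -63.5] 12.2
top lid (666, -207) [ 669.2 -206.5] 6.0
top lid (477, -71) [460.7 -53. ] 2.7
top cup (571, 224) [569.7 223.5] 30.0
top cup (469, 327) [474.2 343.5] 6.9
top cup (453, 168) [453.2 170. ] 28.9
```

```bash
python3 -c "
from h import *
c=env.calibration('side')
for f in ['side0','sd3']:
    im=cv2.imread(f'pics/{f}.png')[:,:,::-1].copy()
    for g in CUPS: print(f,g,*circ(c,im,g,95,40,1,R=20))
im=cv2.imread('pics/sd3.png');u=proj(c,[[468,328,95]])[0].astype(int);print(u)
y,x=max(u[1]-75,0),max(u[0]-100,0);cv2.imwrite('pics/sd3c.png',cv2.resize(im[y:y+150,x:x+200],None,fx=4,fy=4))"
```

```text
side0 (571, 224) [570. 224.] 23.6
side0 (469, 327) [467.5 328. ] 26.1
side0 (453, 168) [452. 169.] 30.0
sd3 (571, 224) [580. 217.] 4.0
sd3 (469, 327) [467. 330.] 14.3
sd3 (453, 168) [452.5 169. ] 17.1
[210 339]
```

{"op": "carry_out", "data": {"series": [[-0.02, 0.05, -0.2, 0], [0, 0, -0.2, 0], [0, 0, -0.2, 0], [0, 0, -0.1, 0], [0, 0, 0, 0]]}}

```text
t: 25.45
eef_pos: [466.7, 328.4, 111.5]
tcp_rot: [3.141, 0.002, 0.018]
ft_force: [-0.7, -0.4, -1.7]
opening: 0.247
grip_force: 30.0
```

```bash
python3 -c "
from h import *
print(pose())"
```

```text
(array([466.7, 328.4, 111.5]), 1.03, 25.45, array([-0.7, -0.4, -1.7]), 0.247, 30.0)
```

{"op": "carry_out", "data": {"series": [[0.02, 0, -0.06, 0], [0, 0, -0.06, 0], [0, 0, -0.05, 0], [0, 0, 0, 0], [0, 0, 0, 0]]}}

```text
t: 25.95
eef_pos: [468.1, 328.6, 104.2]
tcp_rot: [3.142, -0.0, 0.018]
ft_force: [0.3, -0.8, -0.7]
opening: 0.24
grip_force: 30.0
```

{"op": "carry_out", "data": {"series": [[0, 0, -0.05, 0], [0, 0, 0, 0], [0, 0, 0, 0], [0, 0, 0, 0], [0, 0, 0, 0]]}}

```text
t: 26.45
eef_pos: [468.3, 328.7, 101.8]
tcp_rot: [-3.141, -0.001, 0.018]
ft_force: [0.0, 0.8, 1.8]
opening: 0.248
grip_force: 30.0
```

Seated height reached with about 2 N of contact, so I'll release, rise and check it.

{"op": "carry_out", "data": {"series": [[0, 0, 0, 0], [0, 0, 0, 0], [0, 0, 0, 0], [0, 0, 0, 0], [0, 0, 0, 0]], "fingers": -0.2}}

```text
t: 26.95
eef_pos: [468.0, 328.6, 101.6]
tcp_rot: [3.141, 0.0, 0.018]
ft_force: [1.0, -0.6, -0.0]
opening: 0.581
grip_force: 0.0
```

{"op": "carry_out", "data": {"series": [[0, 0, 0.3, 0], [0, 0, 0.6, 0], [0, 0, 0.6, 0], [0, 0, 0.6, 0], [0, 0, 0.6, 0]]}}

```text
t: 27.45
eef_pos: [467.9, 328.5, 237.9]
tcp_rot: [3.141, 0.0, 0.018]
ft_force: [0.9, 0.1, 0.2]
opening: 0.602
grip_force: 0.0
```

{"op": "carry_out", "data": {"series": [[0.3, -0.9, 0.2, 0], [0.4, -0.9, 0.2, 0], [0.4, -0.9, 0.2, 0], [0.4, -0.9, 0.2, 0], [0.4, -0.9, 0, 0]]}}

```text
t: 27.95
eef_pos: [563.6, 102.5, 278.0]
tcp_rot: [-3.142, -0.002, 0.018]
ft_force: [0.7, -0.1, 0.0]
opening: 0.6
grip_force: 0.0
```

{"op": "carry_out", "data": {"series": [[0.2, -0.9, 0, 0], [0.2, -0.9, 0, 0], [0.2, -0.9, 0, 0], [0, 0, 0, 0], [0, 0, 0, 0]]}}

```text
t: 28.45
eef_pos: [592.7, -31.5, 276.2]
tcp_rot: [-3.141, 0.001, 0.016]
ft_force: [-0.2, -0.8, 0.5]
opening: 0.601
grip_force: 0.0
```

```bash
python3 -c "
from h import *
print(pose());survey();c,im=snap('top')
for z in (95,100,106): print(z,circ(c,im,(468,328),z,46,1,R=15))
c,im=snap('side')
print('side',circ(c,im,(468,328),100,46,1,R=15))"
```

```text
(array([592.7, -31.5, 276.2]), 0.91, 28.45, array([-0.2, -0.8,  0.5]), 0.601, 0.0)
top lid (677, -64) [665.7 -72.5] 3.9
top lid (666, -207) [ 669.2 -206. ] 8.1
top lid (477, -71) [485.2 -51.5] 2.5
top cup (571, 224) [569.7 223.5] 30.0
top cup (469, 327) [473.2 324. ] 12.0
top cup (453, 168) [454.2 171.5] 17.3
wrist lid (677, -64) [681.3 -62.5] 10.1
wrist lid (666, -207) [ 669.3 -207.5] 4.0
wrist cup (571, 224) [570.3 223.5] 27.5
95 (array([470.5, 331. ]), 26.8)
100 (array([471., 329.]), 26.8)
106 (array([471.5, 327. ]), 26.3)
side (array([469. , 327.5]), 29.8)
```

{"op": "carry_out", "data": {"series": [[0.35, -0.12, -0.9, 0], [0.35, -0.12, -0.9, 0], [0.35, -0.13, -0.9, 0], [0.35, -0.13, -0.9, 0], [0.34, -0.13, -0.9, 0]]}}

```text
t: 29.15
eef_pos: [680.5, -61.1, 50.0]
tcp_rot: [3.141, -0.001, 0.02]
ft_force: [0.3, 0.4, 0.1]
opening: 0.6
grip_force: 0.0
```

{"op": "carry_out", "data": {"series": [[0, 0, 0, 0], [0, 0, 0, 0], [0, 0, 0, 0], [0, 0, 0, 0], [0, 0, 0, 0]]}}

```text
t: 29.65
eef_pos: [680.2, -62.0, 53.8]
tcp_rot: [3.141, -0.003, 0.018]
ft_force: [-0.3, 0.4, 0.1]
opening: 0.6
grip_force: 0.0
```

```bash
python3 -c "
from h import *
print(pose());c,im=snap('side')
for g in LIDS[:2]: print('side',circ(c,im,g,11,46,1,R=15))
im0=cv2.imread('pics/side0.png')[:,:,::-1].copy()
for g in LIDS: print('side0',circ(c,im0,g,11,46,1,R=15))"
```

```text
(array([680.2, -62. ,  53.8]), 1.05, 29.65, array([-0.3,  0.4,  0.1]), 0.6, 0.0)
side (array([673., -65.]), 3.8)
side (array([ 681., -192.]), 3.7)
side0 (array([681. , -65.5]), 9.7)
side0 (array([ 670.5, -208. ]), 7.2)
side0 (array([479.5, -69.5]), 9.5)
```

{"op": "carry_out", "data": {"series": [[0, -0.03, -0.3, 0], [0, 0, -0.3, 0], [0, 0, -0.22, 0], [0, 0, 0, 0], [0, 0, 0, 0]]}}

```text
t: 30.2
eef_pos: [679.1, -63.7, 11.3]
tcp_rot: [-3.142, 0.001, 0.018]
ft_force: [-9.4, -0.4, 22.3]
opening: 0.601
grip_force: 10.8
```

{"op": "carry_out", "data": {"series": [[0, 0, 0, 0], [0, 0, 0, 0], [0, 0, 0, 0], [0, 0, 0, 0], [0, 0, 0, 0]], "fingers": 1}}

```text
t: 30.7
eef_pos: [680.9, -63.5, 11.3]
tcp_rot: [3.142, -0.003, 0.018]
ft_force: [1.0, -0.4, 14.8]
opening: 0.245
grip_force: 34.4
```

{"op": "carry_out", "data": {"series": [[0, 0, 0, 0], [0, 0, 0, 0], [0, 0, 0, 0], [0, 0, 0, 0], [0, 0, 0, 0]]}}

```text
t: 31.2
eef_pos: [680.9, -63.5, 11.3]
tcp_rot: [3.141, -0.003, 0.018]
ft_force: [0.3, 2.2, 15.0]
opening: 0.247
grip_force: 34.1
```

{"op": "carry_out", "data": {"series": [[0, 0, 0.3, 0], [0, 0, 0.6, 0], [0, 0, 0.8, 0], [0, 0, 0.9, 0], [0, 0, 0.9, 0]]}}

```text
t: 31.7
eef_pos: [679.2, -63.8, 186.3]
tcp_rot: [-3.141, 0.002, 0.018]
ft_force: [0.9, -0.4, -0.8]
opening: 0.245
grip_force: 31.3
```

{"op": "carry_out", "data": {"series": [[-0.2, 0.5, 0, 0], [-0.35, 0.9, 0, 0], [-0.35, 0.9, 0, 0], [-0.35, 0.9, 0, 0], [-0.35, 0.9, 0, 0]]}}

```text
t: 32.2
eef_pos: [598.6, 142.7, 185.0]
tcp_rot: [3.141, 0.001, 0.017]
ft_force: [1.0, 0.3, -1.0]
opening: 0.249
grip_force: 31.3
```

```bash
python3 -c "
from h import *
print(pose());survey(('top',));c,im=snap('side')
for g in CUPS: print('side',g,circ(c,im,g,95,40,1,R=20))"
```

```text
(array([598.6, 142.7, 185. ]), 1.0, 32.2, array([ 1. ,  0.3, -1. ]), 0.249, 31.3)
top lid (677, -64) [701.2 -90.5] 3.1
top lid (666, -207) [ 669.7 -206.5] 6.6
top lid (477, -71) [497.2 -62. ] 4.9
top cup (571, 224) [547.7 229. ] 5.4
top cup (469, 327) [450.7 348. ] 3.5
top cup (453, 168) [452.7 169. ] 13.4
side (571, 224) (array([570. , 223.5]), 29.6)
side (469, 327) (array([474.5, 318. ]), 11.8)
side (453, 168) (array([453.5, 170. ]), 30.0)
```

Cup A is still at (570,223.5). Moving over it.

{"op": "carry_out", "data": {"series": [[-0.28, 0.8, 0, 0], [-0.28, 0.8, -0.2, 0], [0, 0, -0.4, 0], [0, 0, -0.2, 0], [0, 0, 0, 0]]}}

```text
t: 32.8
eef_pos: [571.3, 220.5, 143.8]
tcp_rot: [3.141, 0.003, 0.018]
ft_force: [0.2, 0.0, -0.7]
opening: 0.248
grip_force: 31.7
```

```bash
python3 -c "
from h import *
print(pose());c,im=snap('side')
for g in CUPS[:1]: print('side',g,circ(c,im,g,95,40,1,R=20))"
```

```text
(array([571.3, 220.5, 143.8]), 1.01, 32.8, array([ 0.2,  0. , -0.7]), 0.248, 31.7)
side (571, 224) (array([569., 225.]), 14.1)
```

{"op": "carry_out", "data": {"series": [[0, 0.06, -0.2, 0], [0, 0, -0.2, 0], [0, 0, -0.2, 0], [0, 0, -0.1, 0], [0, 0, 0, 0]]}}

```text
t: 33.35
eef_pos: [571.5, 224.1, 109.5]
tcp_rot: [3.141, 0.002, 0.018]
ft_force: [-0.3, -0.2, -2.0]
opening: 0.247
grip_force: 31.7
```

{"op": "carry_out", "data": {"series": [[0, 0, 0, 0], [0, 0, 0, 0], [0, 0, 0, 0], [0, 0, 0, 0], [0, 0, 0, 0]]}}

```text
t: 33.85
eef_pos: [571.9, 224.3, 110.7]
tcp_rot: [3.142, -0.0, 0.018]
ft_force: [0.6, 0.6, -1.1]
opening: 0.245
grip_force: 31.7
```

Going down about 10 mm, with a slight x correction.

{"op": "carry_out", "data": {"series": [[-0.02, -0.01, -0.06, 0], [0, 0, -0.06, 0], [0, 0, -0.05, 0], [0, 0, 0, 0], [0, 0, 0, 0]]}}

```text
t: 34.35
eef_pos: [570.8, 223.8, 101.9]
tcp_rot: [3.141, 0.0, 0.018]
ft_force: [-0.1, 0.3, -0.7]
opening: 0.242
grip_force: 31.7
```

{"op": "carry_out", "data": {"series": [[0, 0, -0.03, 0], [0, 0, 0, 0], [0, 0, 0, 0], [0, 0, 0, 0], [0, 0, 0, 0]]}}

```text
t: 34.85
eef_pos: [570.8, 223.8, 100.5]
tcp_rot: [3.142, -0.0, 0.018]
ft_force: [0.6, 0.3, -1.6]
opening: 0.247
grip_force: 31.8
```

{"op": "carry_out", "data": {"series": [[0, 0, 0, 0], [0, 0, 0, 0], [0, 0, 0, 0], [0, 0, 0, 0], [0, 0, 0, 0]], "fingers": -0.2}}

```text
t: 35.35
eef_pos: [570.8, 223.8, 100.5]
tcp_rot: [3.141, 0.0, 0.018]
ft_force: [-0.2, 0.3, 0.4]
opening: 0.582
grip_force: 0.0
```

{"op": "carry_out", "data": {"series": [[0, 0, 0.3, 0], [0, 0, 0.6, 0], [0, 0, 0.6, 0], [0, 0, 0.6, 0], [0, 0, 0.6, 0]]}}

```text
t: 35.85
eef_pos: [570.6, 223.7, 236.8]
tcp_rot: [3.141, -0.0, 0.018]
ft_force: [0.1, -0.3, -0.4]
opening: 0.6
grip_force: 0.0
```

{"op": "carry_out", "data": {"series": [[0.1, -0.9, 0.1, 0], [0.1, -0.9, 0.1, 0], [0.1, -0.9, 0.1, 0], [0.1, -0.9, 0.1, 0], [0.1, -0.9, 0, 0]]}}

```text
t: 36.35
eef_pos: [595.9, -3.0, 256.4]
tcp_rot: [3.141, -0.001, 0.018]
ft_force: [0.7, -0.2, -0.6]
opening: 0.597
grip_force: 0.0
```

{"op": "carry_out", "data": {"series": [[0, -0.9, 0, 0], [0, -0.9, 0, 0], [0, -0.9, 0, 0], [0, -0.6, 0, 0], [0, 0, 0, 0]]}}

```text
t: 36.85
eef_pos: [595.5, -169.7, 255.2]
tcp_rot: [3.141, 0.0, 0.014]
ft_force: [-0.2, 0.1, -0.8]
opening: 0.602
grip_force: 0.0
```

```bash
python3 -c "
from h import *
print(pose());survey(lids=LIDS[1:2]);c,im=snap('side')
print('side',circ(c,im,(669,-207),11,46,1,R=15))
for g in CUPS[:2]: print('side',circ(c,im,g,100,46,1,R=15))"
```

```text
(array([ 595.5, -169.7,  255.2]), 0.81, 36.85, array([-0.2,  0.1, -0.8]), 0.602, 0.0)
top lid (666, -207) [ 687.2 -191. ] 3.4
top cup (571, 224) [569.2 217.5] 11.7
top cup (469, 327) [473.2 324. ] 11.9
top cup (453, 168) [474.2 184.5] 8.1
wrist lid (666, -207) [ 670.3 -205.5] 6.0
side (array([ 670.5, -208. ]), 7.5)
side (array([572. , 222.5]), 16.3)
side (array([469. , 327.5]), 29.8)
```

```bash
python3 -c "
from h import *
c,im=snap('top','t5');o=cv2.resize(im[170:320,70:300],None,fx=3.4,fy=3.4,interpolation=cv2.INTER_CUBIC);cv2.imwrite('pics/t5c.png',o[:,:,::-1])
cs,s=snap('side','s5')
for g in [(453,168),(475,200),(500,150),(420,180)]: print(circ(c,im,g,95,40,1,R=30),circ(cs,s,g,95,40,1,R=30))
print('lidA',circ(c,im,(570,224),100,46,1,R=15),'lidB',circ(c,im,(469,327),100,46,1,R=15))"
```

```text
(array([470., 198.]), 30.0) (array([469.5, 196. ]), 30.0)
(array([470., 198.]), 30.0) (array([469.5, 196. ]), 30.0)
(array([487. , 174.5]), 6.1) (array([470., 179.]), 5.4)
(array([440. , 193.5]), 4.8) (array([438.5, 182. ]), 7.4)
lidA (array([570., 225.]), 30.0) lidB (array([471., 329.]), 26.7)
```

View pics/t5c.png

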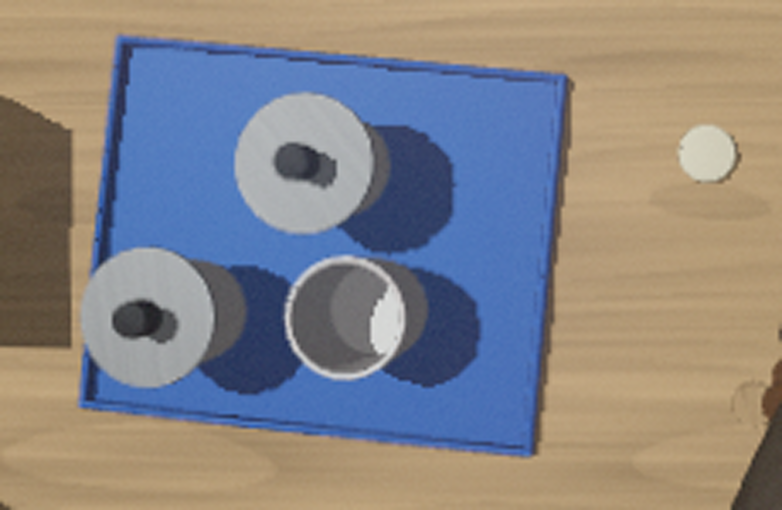

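The cup without a lid has been knocked to (469.3,196.3) and stands upright. Both placed lids look concentric and level. Fetching the third lid.

{"op": "carry_out", "data": {"series": [[0.3, -0.15, -0.8, 0], [0.3, -0.15, -0.8, 0], [0.3, -0.15, -0.8, 0], [0.3, -0.15, -0.8, 0], [0.29, -0.15, -0.8, 0]]}}

```text
t: 37.6
eef_pos: [671.2, -202.5, 54.1]
tcp_rot: [3.141, -0.0, 0.02]
ft_force: [0.9, -0.5, -0.5]
opening: 0.601
grip_force: 0.0
```

{"op": "carry_out", "data": {"series": [[0, 0, 0, 0], [0, 0, 0, 0], [0, 0, 0, 0], [0, 0, 0, 0], [0, 0, 0, 0]]}}

```text
t: 38.1
eef_pos: [670.7, -203.7, 57.6]
tcp_rot: [3.14, -0.002, 0.018]
ft_force: [-0.5, -0.3, 0.2]
opening: 0.598
grip_force: 0.0
```

{"op": "carry_out", "data": {"series": [[-0.01, -0.06, -0.3, 0], [0, 0, -0.3, 0], [0, 0, -0.24, 0], [0, 0, 0, 0], [0, 0, 0, 0]]}}

```text
t: 38.6
eef_pos: [669.4, -206.6, 12.2]
tcp_rot: [-3.141, 0.001, 0.018]
ft_force: [-0.6, -1.3, -0.2]
opening: 0.601
grip_force: 0.0
```

{"op": "carry_out", "data": {"series": [[0, 0, 0, 0], [0, 0, 0, 0], [0, 0, 0, 0], [0, 0, 0, 0], [0, 0, 0, 0]], "fingers": 1}}

```text
t: 39.1
eef_pos: [669.8, -206.7, 13.5]
tcp_rot: [3.141, -0.0, 0.018]
ft_force: [-0.5, -0.1, -0.0]
opening: 0.247
grip_force: 30.0
```

{"op": "carry_out", "data": {"series": [[0, 0, 0, 0], [0, 0, 0, 0], [0, 0, 0, 0], [0, 0, 0, 0], [0, 0, 0, 0]]}}

```text
t: 39.6
eef_pos: [669.8, -206.7, 13.5]
tcp_rot: [3.142, 0.0, 0.018]
ft_force: [0.9, 0.8, 0.9]
opening: 0.245
grip_force: 30.0
```

{"op": "carry_out", "data": {"series": [[0, 0, 0.3, 0], [0, 0, 0.6, 0], [0, 0, 0.8, 0], [0, 0, 0.9, 0], [0, 0, 0.9, 0]]}}

```text
t: 40.1
eef_pos: [669.5, -206.6, 191.3]
tcp_rot: [3.141, -0.0, 0.018]
ft_force: [0.0, 0.6, -1.1]
opening: 0.244
grip_force: 30.0
```

{"op": "carry_out", "data": {"series": [[-0.3, 0.6, 0, 0], [-0.4, 0.8, 0, 0], [-0.4, 0.8, 0, 0], [-0.4, 0.8, 0, 0], [-0.4, 0.8, 0, 0]]}}

```text
t: 40.6
eef_pos: [573.7, -15.4, 189.7]
tcp_rot: [3.141, -0.001, 0.018]
ft_force: [0.6, 0.6, -1.0]
opening: 0.25
grip_force: 30.0
```

```bash
python3 -c "
from h import *
print(pose());g=(469.3,196.3)
for n in ('top','side'):
    c,im=snap(n);print(n,circ(c,im,g,95,40,1,R=25))"
```

```text
(array([573.7, -15.4, 189.7]), 1.01, 40.6, array([ 0.6,  0.6, -1. ]), 0.25, 30.0)
top (array([470.3, 199.3]), 30.0)
side (array([468.8, 196.3]), 30.0)
```

{"op": "carry_out", "data": {"series": [[-0.42, 0.85, 0, 0], [-0.42, 0.85, 0, 0], [-0.42, 0.85, 0, 0], [-0.42, 0.85, 0, 0], [-0.42, 0.85, -0.2, 0]]}}

```text
t: 41.2
eef_pos: [469.8, 197.1, 180.3]
tcp_rot: [-3.141, -0.003, 0.017]
ft_force: [0.2, 0.5, -1.7]
opening: 0.251
grip_force: 30.0
```

{"op": "carry_out", "data": {"series": [[0, 0, -0.4, 0], [0, 0, -0.2, 0], [0, 0, 0, 0], [0, 0, 0, 0], [0, 0, 0, 0]]}}

```text
t: 41.7
eef_pos: [470.6, 195.1, 149.2]
tcp_rot: [-3.141, -0.001, 0.017]
ft_force: [-0.2, -1.3, -1.6]
opening: 0.249
grip_force: 30.0
```

```bash
python3 -c "
from h import *
print(pose());c,im=snap('side');print(circ(c,im,(469.3,196.3),95,40,1,R=20))"
```

```text
(array([470.6, 195.1, 149.2]), 0.95, 41.7, array([-0.2, -1.3, -1.6]), 0.249, 30.0)
(array([467.3, 198.3]), 16.6)
```

{"op": "carry_out", "data": {"series": [[-0.03, 0.04, -0.2, 0], [0, 0, -0.2, 0], [0, 0, -0.2, 0], [0, 0, -0.15, 0], [0, 0, 0, 0]]}}

```text
t: 42.25
eef_pos: [467.8, 197.6, 109.7]
tcp_rot: [3.141, 0.002, 0.018]
ft_force: [-0.1, -0.3, -1.3]
opening: 0.246
grip_force: 30.0
```

{"op": "carry_out", "data": {"series": [[0, 0, 0, 0], [0, 0, 0, 0], [0, 0, 0, 0], [0, 0, 0, 0], [0, 0, 0, 0]]}}

```text
t: 42.75
eef_pos: [468.4, 197.8, 111.2]
tcp_rot: [-3.142, -0.0, 0.018]
ft_force: [-0.3, -0.4, 0.2]
opening: 0.246
grip_force: 30.0
```

{"op": "carry_out", "data": {"series": [[0.01, -0.01, -0.06, 0], [0, 0, -0.06, 0], [0, 0, -0.04, 0], [0, 0, 0, 0], [0, 0, 0, 0]]}}

```text
t: 43.25
eef_pos: [468.8, 197.3, 102.9]
tcp_rot: [3.141, 0.0, 0.018]
ft_force: [-0.1, -0.5, -1.1]
opening: 0.246
grip_force: 30.0
```

{"op": "carry_out", "data": {"series": [[0, 0, -0.02, 0], [0, 0, 0, 0], [0, 0, 0, 0], [0, 0, 0, 0], [0, 0, 0, 0]]}}

```text
t: 43.75
eef_pos: [468.9, 197.3, 102.6]
tcp_rot: [-3.142, -0.001, 0.018]
ft_force: [-2.2, -0.8, 7.4]
opening: 0.246
grip_force: 30.0
```

{"op": "carry_out", "data": {"series": [[0, 0, 0, 0], [0, 0, 0, 0], [0, 0, 0, 0], [0, 0, 0, 0], [0, 0, 0, 0]], "fingers": -0.2}}

```text
t: 44.25
eef_pos: [468.8, 197.3, 101.9]
tcp_rot: [3.141, 0.0, 0.018]
ft_force: [0.1, 0.6, -0.5]
opening: 0.585
grip_force: 0.0
```

{"op": "carry_out", "data": {"series": [[0, 0, 0.3, 0], [0, 0, 0.6, 0], [0, 0, 0.6, 0], [0, 0, 0.6, 0], [0, 0, 0.6, 0]]}}

```text
t: 44.75
eef_pos: [468.6, 197.2, 238.2]
tcp_rot: [3.141, 0.0, 0.018]
ft_force: [0.6, -0.4, 1.2]
opening: 0.601
grip_force: 0.0
```

{"op": "carry_out", "data": {"series": [[0.1, -0.9, 0.1, 0], [0.1, -0.9, 0.1, 0], [0, -0.9, 0.1, 0], [0, -0.9, 0.1, 0], [0, -0.4, 0, 0]]}}

```text
t: 45.25
eef_pos: [478.8, -5.6, 257.6]
tcp_rot: [3.141, -0.001, 0.016]
ft_force: [-0.9, 1.2, 0.4]
opening: 0.604
grip_force: 0.0
```

{"op": "carry_out", "data": {"series": [[0, 0, 0, 0], [0, 0, 0, 0], [0, 0, 0, 0], [0, 0, 0, 0], [0, 0, 0, 0]]}}

```text
t: 45.75
eef_pos: [478.8, -1.9, 257.0]
tcp_rot: [3.142, 0.0, 0.019]
ft_force: [0.8, -0.7, -0.1]
opening: 0.602
grip_force: 0.0
```

Run:
```python
from h import *
print(pose());G=[(570,224),(469,328),(469,197)]
ct,t=snap('top','t6');cs,s=snap('side','s6')
for g in G: print(g,'top',circ(ct,t,g,100,46,1,R=15),'side',circ(cs,s,g,100,46,1,R=15))
a=cv2.resize(t[165:315,70:270],(400,300),interpolation=cv2.INTER_CUBIC);b=cv2.resize(t[225:315,330:450],(400,300),interpolation=cv2.INTER_CUBIC)
d=cv2.resize(s[240:390,150:350],(400,300),interpolation=cv2.INTER_CUBIC);e=cv2.resize(s[80:245,300:520],(400,300),interpolation=cv2.INTER_CUBIC)
cv2.imwrite("pics/fin.png",np.vstack([np.hstack([a,b]),np.hstack([d,e])])[:,:,::-1])
```

```text
(array([478.8,  -1.9, 257. ]), 1.11, 45.75, array([ 0.8, -0.7, -0.1]), 0.602, 0.0)
(570, 224) top (array([570., 225.]), 30.0) side (array([571.5, 222. ]), 16.1)
(469, 328) top (array([471., 329.]), 26.5) side (array([469. , 327.5]), 29.8)
(469, 197) top (array([468.5, 199.5]), 22.7) side (array([466.5, 195.5]), 29.9)
```

View pics/fin.png

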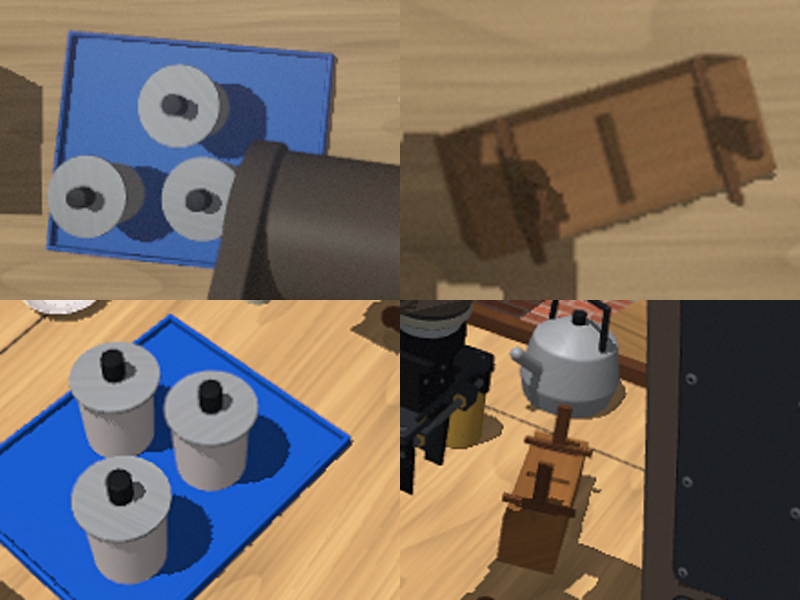

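All three cups are covered with level lids, and both paddles sit in the rack with their bars down on the top face. Handing in.

```bash
python3 -c "
from cell import env
print(env.job_done())"
```

```text
the job is handed in; nothing more can be done
None
```

I handed the job in at about 46 s: both paddles present are home in the rack and all three cups, including the one knocked aside mid-run, are covered and upright in the final pictures, though the hand-in returned no verdict.

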